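# Take the tallest drive in the dock offline

### The arm

A 7-joint arm with a two-finger parallel gripper is mounted at the origin on the work surface. World frame = base frame: x ahead of the robot, y to its left, z up, the work surface at z = 0. Lengths are in mm, angles in rad, forces in N, time in s.
With the tool pointing down it reaches from about 400 to 875 mm from the base axis. Payload 4.4 kg.
Tool frame: the origin (TCP) lies on the centre line of the jaws, within the pads' length; the fingertips stand 14 mm ahead of it and the grasp point (between the pads) lies 5 mm behind it; z points along the fingers, x is the direction in which the jaws open and shut, and the axes are right-handed (so a half turn about z gives the same grasp; the last joint's range is limited). The gripper opens to 85 mm and grips with 20 to 120 N. Pads are 22 mm wide; open, the fingers measure 114 mm over their backs; the gripper's body (76 mm by 85 mm) begins 54 mm behind the grasp point. The pads swing forward as they close: fully open they stand 13 mm farther back than shut.
Start: joints at [-1.307, 0.628, 0.038, 1.517, -0.027, 0.996, -0.02], TCP at [210.482, 614.992, 245.313] pointing down, gripper open.
Joint ranges: [-3.06, 3.06], [-0.37, 2.12], [-1.25, 1.32], [0.18, 2.47], [-1.1, 4.24], [0.23, 1.98], [-2.94, 2.94]. Speed limits (rad/s): [2.57, 2.57, 3.14, 3.14, 3.14, 3.14, 3.14].

### API

Orientations are given as [roll, pitch, yaw] about the fixed x, y, z axes, in that order (R = Rz(yaw) Ry(pitch) Rx(roll)).
In Python, from cell import ctrl gives the robot as it stands.
- The arm moves only by the tool send_rows, never from a script. Its argument "commands" is a list of rows, each a list of 5 numbers: the finger opening in mm, from 0 to 85.4, then the shift along the tool's x, y, z in mm, then the turn about the tool's z in degrees. In form: [[grip, x, y, z, roll], ...]. A call has 1 to 5 rows; each row is the pose to reach, as a shift and turn from the pose measured when the call began, along the tool's axes at that moment; what a row does not reach only later rows make up. A row lasts 1/10 s, in which the tool goes at most 50 mm and 8.59 degrees, less where a joint would pass 70% of its speed; a pose out of reach is approached as far as the arm can. A call with a gripper value outside its range is refused whole. The fingers move at their own pace and stop on an object; the grip force is fixed at half the most. Time passes only in rows, so rows that repeat a pose let the fingers close. It gives the time, the measured TCP pose, the force and the opening at its end, in the units of the state.
- ctrl.read_state(): the state, without advancing time (a new reading comes with each control period).
- ctrl.get_image(name): name is "scene" or "side" or "wrist"; returns the picture (400x640x3 uint8, red, green, blue); there is no depth.
- ctrl.camera_params(name): a dict with "fx", "fy", "cx", "cy" (pixels), "k1" (the pictures are not rectified: a ray, as slopes to the right and down, at radius r is drawn at 1 + k1 r^2 times it, then the intrinsics apply), "cam_to_world" (4x4, takes a point from camera to world coordinates). Camera axes: x right, y down, z forward; pixel columns grow to the right and rows downward; lengths in mm; the calibration is good to about 2 mm. A picture is of the moment at which its call begins: read the wrist's pose just before it. camera_params takes no time and is no camera call; for the wrist camera it gives the pose at the moment of the call.
- ctrl.finish_job(): hands the job in, once; it reports no verdict.
The state is a dict: "clock": time; "qpos": joint angles; "qd": joint speeds; "tau": joint torques, N m; "eef_pos": TCP position; "tool_rot": TCP orientation; "force": force on the tool from outside, world axes, zero at the start; "torque": the same for the moment, N m; "width": finger opening in mm.
Only numpy, scipy, OpenCV 4.12 (cv2) and the standard library are available. Lean on these libraries where they do the work, as an engineer would, in place of code of your own. Each camera call takes 0.05 s, during which the arm holds its last target.

### The job

Take the tallest of the three drives in the desk dock offline, using only closed fingertips: press the round button in its lane fully in and keep it in for a second or so, let it go, and then switch off the rocker in the same lane by pressing down its half farther from the drives until it is fully over. Leave the other two lanes' buttons and rockers as they are, do not lift or shift any drive, and do not disturb the mug, the mouse or the card case.

Things in the scene. Friction and masses are not known exactly. Their poses are not given: they have to be found in the camera images.
- dock: Grey three-bay drive dock, fixed to the desk: a box 220 mm deep (its x), 200 mm wide (its y), 78 mm high; origin at the centre of its underside, z up, its -x end faces the robot (yaw varies). Three lanes run along its x, at its y = +60 mm (left), 0 (mid) and -60 mm (right). In each lane, from the far end towards the robot: a slot with a drive standing in it (slot centre at x = +62 mm), a round button (x = -30 mm), a rocker switch (x = -80 mm). Any drive may stand in any lane.
- drive_tall_top (a point): Centre of the top of the tall drive, a loose metal-grey upright slab 68 mm (along the dock's x) x 12 mm x 100 mm high, 0.12 kg, standing in one of the dock's slots, 48 mm deep, so that it rises 52 mm above the dock's top. The drives look alike but for their height.
- drive_medium_top (a point): Centre of the top of the medium drive, a loose metal-grey upright slab 68 mm (along the dock's x) x 12 mm x 78 mm high, 0.12 kg, standing in one of the dock's slots, 48 mm deep, so that it rises 30 mm above the dock's top. The drives look alike but for their height.
- drive_short_top (a point): Centre of the top of the short drive, a loose metal-grey upright slab 68 mm (along the dock's x) x 12 mm x 64 mm high, 0.12 kg, standing in one of the dock's slots, 48 mm deep, so that it rises 16 mm above the dock's top. The drives look alike but for their height.
- eject_left_top (a point): Centre of the top of the round button (22 mm across, black, in a metal collar 38 mm across) of the left (dock y = +60 mm) lane; at rest it is 100 mm above the desk, 22 mm above the dock's top and 10 mm above its collar; moves with the button.
- eject_left (a joint): Travel of the left lane's button, m: 0 out, 0.006 fully in (straight down). Springs back; 1.5 N starts it and 5 N holds it fully in.
- eject_mid_top (a point): Centre of the top of the round button (22 mm across, black, in a metal collar 38 mm across) of the middle (dock y = 0) lane; at rest it is 100 mm above the desk, 22 mm above the dock's top and 10 mm above its collar; moves with the button.
- eject_mid (a joint): Travel of the mid lane's button, m: 0 out, 0.006 fully in (straight down). Springs back; 1.5 N starts it and 5 N holds it fully in.
- eject_right_top (a point): Centre of the top of the round button (22 mm across, black, in a metal collar 38 mm across) of the right (dock y = -60 mm) lane; at rest it is 100 mm above the desk, 22 mm above the dock's top and 10 mm above its collar; moves with the button.
- eject_right (a joint): Travel of the right lane's button, m: 0 out, 0.006 fully in (straight down). Springs back; 1.5 N starts it and 5 N holds it fully in.
- rocker_left_press (a point): Place to press on the left (dock y = +60 mm) lane's rocker switch: on the top face of the half farther from the drives (nearer the robot), 18 mm from the pivot, moving with the rocker. The rocker is a black flat bar 48 mm along the dock's x, 19 mm wide, 6 mm thick, pivoted at its middle at 93 mm above the desk (dock x = -80 mm), over a metal base that rises 6 mm above the dock's top. When on, this point stands about 100 mm above the desk; when fully off, about 92 mm.
- rocker_left (a joint): Tilt of the left lane's rocker, rad: 0 on (the half next to the drives is down; every start), 0.44 fully off (the half farther from the drives is down). Stays where it is left; about 3 N on the press point turns it.
- rocker_mid_press (a point): Place to press on the middle (dock y = 0) lane's rocker switch: on the top face of the half farther from the drives (nearer the robot), 18 mm from the pivot, moving with the rocker. The rocker is a black flat bar 48 mm along the dock's x, 19 mm wide, 6 mm thick, pivoted at its middle at 93 mm above the desk (dock x = -80 mm), over a metal base that rises 6 mm above the dock's top. When on, this point stands about 100 mm above the desk; when fully off, about 92 mm.
- rocker_mid (a joint): Tilt of the mid lane's rocker, rad: 0 on (the half next to the drives is down; every start), 0.44 fully off (the half farther from the drives is down). Stays where it is left; about 3 N on the press point turns it.
- rocker_right_press (a point): Place to press on the right (dock y = -60 mm) lane's rocker switch: on the top face of the half farther from the drives (nearer the robot), 18 mm from the pivot, moving with the rocker. The rocker is a black flat bar 48 mm along the dock's x, 19 mm wide, 6 mm thick, pivoted at its middle at 93 mm above the desk (dock x = -80 mm), over a metal base that rises 6 mm above the dock's top. When on, this point stands about 100 mm above the desk; when fully off, about 92 mm.
- rocker_right (a joint): Tilt of the right lane's rocker, rad: 0 on (the half next to the drives is down; every start), 0.44 fully off (the half farther from the drives is down). Stays where it is left; about 3 N on the press point turns it.
- mug: White mug, 80 mm across, 92 mm high, standing beside the dock; not to be disturbed. Origin at the centre of its underside.
- mouse: Black computer mouse, 105 x 60 x 32 mm, beside the dock; not to be disturbed. Origin at the centre of its underside.
- card_case: Grey flat memory-card case, 45 x 65 x 18 mm, lying between the dock and the robot; not to be disturbed. Origin at the centre of its underside.

How it is judged (in metres and radians):
On the way, in this order (a step that is already met when the one before it is completed fails the run):
1. the button in the tallest drive's lane is held in (at least 4.5 of its 6 mm) for 0.7 s while that lane's rocker is still on (((y of drive_tall_top in the frame of dock above 0.03 m and value of joint eject_left above 0.0045 m and value of joint rocker_left below 0.08 rad) or (y of drive_tall_top in the frame of dock between -0.03 and 0.03 m and value of joint eject_mid above 0.0045 m and value of joint rocker_mid below 0.08 rad) or (y of drive_tall_top in the frame of dock below -0.03 m and value of joint eject_right above 0.0045 m and value of joint rocker_right below 0.08 rad))), for 0.7 s.
2. then, with that button let go, the rocker in the tallest drive's lane is pressed fully over to off (at least 0.37 of 0.44 rad) (((y of drive_tall_top in the frame of dock above 0.03 m and value of joint rocker_left above 0.37 rad and value of joint eject_left below 0.0015 m) or (y of drive_tall_top in the frame of dock between -0.03 and 0.03 m and value of joint rocker_mid above 0.37 rad and value of joint eject_mid below 0.0015 m) or (y of drive_tall_top in the frame of dock below -0.03 m and value of joint rocker_right above 0.37 rad and value of joint eject_right below 0.0015 m))), for 0.2 s.
At the end, for the whole second after the job is handed in: The rocker in the tallest drive's lane is off (over 0.37 rad), the other two rockers are on (under 0.08 rad), all three buttons are out (within 1.5 mm), and every drive stands in its bay within 12 mm of where it was (((y of drive_tall_top in the frame of dock above 0.03 m and value of joint rocker_left above 0.37 rad and value of joint each of rocker_mid, rocker_right below 0.08 rad) or (y of drive_tall_top in the frame of dock between -0.03 and 0.03 m and value of joint rocker_mid above 0.37 rad and value of joint each of rocker_left, rocker_right below 0.08 rad) or (y of drive_tall_top in the frame of dock below -0.03 m and value of joint rocker_right above 0.37 rad and value of joint each of rocker_left, rocker_mid below 0.08 rad)) and value of joint each of eject_left, eject_mid, eject_right below 0.0015 m and distance of each of drive_tall_top, drive_medium_top, drive_short_top from where it was at the start of the episode below 0.012 m); the robot touches nothing.
It fails at once if a button of another lane is pressed in by more than 3 mm ((y of drive_tall_top in the frame of dock above 0.03 m and value of joint any of eject_mid, eject_right above 0.003 m) or (y of drive_tall_top in the frame of dock between -0.03 and 0.03 m and value of joint any of eject_left, eject_right above 0.003 m) or (y of drive_tall_top in the frame of dock below -0.03 m and value of joint any of eject_left, eject_mid above 0.003 m)).
It fails at once if a rocker of another lane is turned by more than 0.15 rad ((y of drive_tall_top in the frame of dock above 0.03 m and value of joint any of rocker_mid, rocker_right above 0.15 rad) or (y of drive_tall_top in the frame of dock between -0.03 and 0.03 m and value of joint any of rocker_left, rocker_right above 0.15 rad) or (y of drive_tall_top in the frame of dock below -0.03 m and value of joint any of rocker_left, rocker_mid above 0.15 rad)).
It fails at once if a drive is lifted or shifted by more than 12 mm (distance of any of drive_tall_top, drive_medium_top, drive_short_top from where it was at the start of the episode above 0.012 m).
It fails at once if the mug, the mouse or the card case is moved by more than 20 mm (distance of any of mug, mouse, card_case from where it was at the start of the episode above 0.02 m).
It also fails if it takes over 32 s, if anything falls off the work surface, if the arm or the gripper's body presses on something with over 40 N, if the wrist force passes 120 N, or if a joint passes its speed limit or range.

## Working session

There is one attempt and no reset: what is moved stays moved. The work goes in short steps, Python scripts to look and compute and a tool call to move; the robot and the scene stay as the last step left them, time stands still between calls to the robot, and variables do not carry over. Pictures are saved under pics/ and viewed, and the job is handed in when it is done.

Besides the shell and the picture viewer there is one more tool, called by a JSON object that holds its "fn" and its "kwargs", one argument or row to a line. send_rows: Moves the arm, as the interface text tells. Its arguments: {"type":"object","properties":{"commands":{"type":"array"}},"required":["commands"]}

```bash
mkdir -p pics; ls; python3 - <<'E'
from cell import ctrl
import cv2
s=ctrl.read_state();print({k:s[k] for k in('clock','eef_pos','tool_rot','force','width')})
for n in('scene','side','wrist'):
    p=ctrl.camera_params(n);print(n,p)
    cv2.imwrite(f'pics/{n}0.png',ctrl.get_image(n)[:,:,::-1])
E
```

```text
pics
{'clock': 0.0, 'eef_pos': array([210.27976579, 614.39697011, 244.39587184]), 'tool_rot': array([3.14155659e+00, 1.92648902e-03, 1.24101004e+00]), 'force': array([ 0.27913473, -0.17211485, -0.2087763 ]), 'width': 85.6061891778219}
scene {'fx': 474.57610731626687, 'fy': 474.57610731626687, 'cx': 316.9118063337483, 'cy': 196.50588349705234, 'k1': -0.009672697286016262, 'cam_to_world': array([[ 2.94928267e-01,  6.47123978e-01, -7.03027648e-01,
         1.26665323e+03],
       [ 9.55472714e-01, -1.92457121e-01,  2.23678676e-01,
        -1.59291768e+02],
       [ 9.44515784e-03, -7.37692899e-01, -6.75070349e-01,
         7.31458287e+02],
       [ 0.00000000e+00,  0.00000000e+00,  0.00000000e+00,
         1.00000000e+00]])}
side {'fx': 432.8290525204466, 'fy': 432.8290525204466, 'cx': 318.67392782744986, 'cy': 197.44330042309977, 'k1': 0.029856502541068815, 'cam_to_world': array([[ 9.66488335e-01, -1.37892472e-01,  2.16531671e-01,
         4.27454273e+02],
       [-2.56639692e-01, -5.38822243e-01,  8.02375634e-01,
        -6.97116566e+02],
       [ 6.03052104e-03, -8.31057312e-01, -5.56154094e-01,
         6.25578716e+02],
       [ 0.00000000e+00,  0.00000000e+00,  0.00000000e+00,
         1.00000000e+00]])}
wrist {'fx': 295.2976695371418, 'fy': 295.2976695371418, 'cx': 319.72042023120434, 'cy': 195.06240533476384, 'k1': -0.05376500493352992, 'cam_to_world': array([[ 3.23572087e-01,  9.03728836e-01,  2.80312852e-01,
         1.38510843e+02],
       [ 9.46203365e-01, -3.08876739e-01, -9.64072168e-02,
         6.38327470e+02],
       [-5.43862189e-04,  2.96427648e-01, -9.55055157e-01,
         3.73948122e+02],
       [ 0.00000000e+00,  0.00000000e+00,  0.00000000e+00,
         1.00000000e+00]])}
```

View pics/scene0.png

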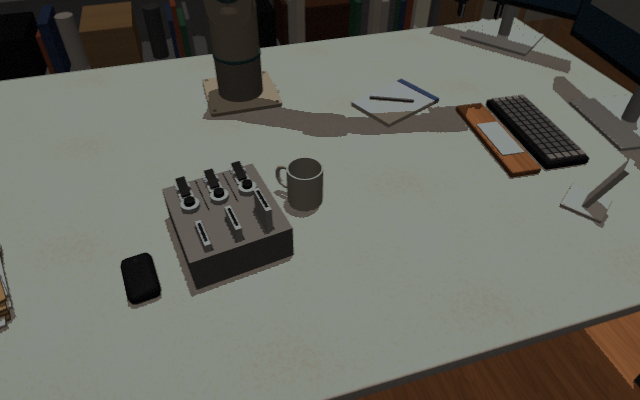

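View pics/side0.png

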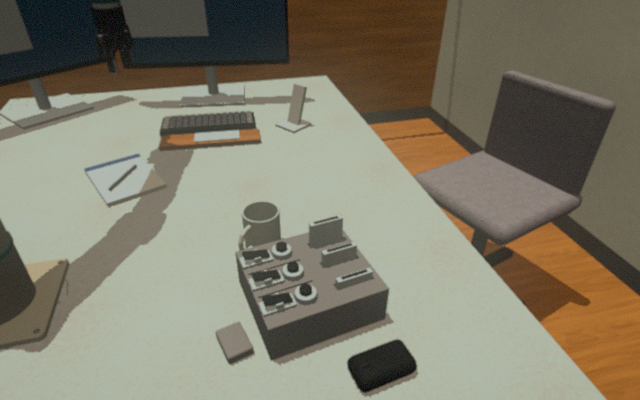

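View pics/wrist0.png

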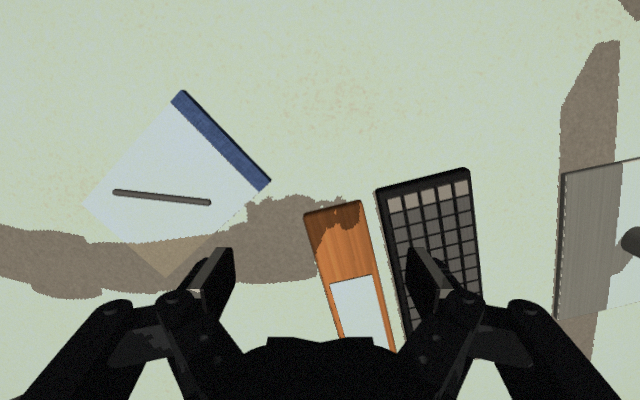

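The pictures show the dock at about (225,220) in the scene view and (310,285) in the side view. The tallest drive is in the lane next to the mug, around (262,200) and (326,230). I'll enlarge both crops to measure it.

```bash
python3 - <<'E'
import cv2
a=cv2.imread('pics/scene0.png')[150:290,150:300];cv2.imwrite('pics/sc_c.png',cv2.convertScaleAbs(cv2.resize(a,None,fx=5,fy=4.2857142*1.0,interpolation=3),alpha=1.6))
a=cv2.imread('pics/side0.png')[205:355,225:400];cv2.imwrite('pics/si_c.png',cv2.convertScaleAbs(cv2.resize(a,None,fx=4,fy=4,interpolation=3),alpha=1.6))
E
```

```text
(no output)
```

View pics/sc_c.png

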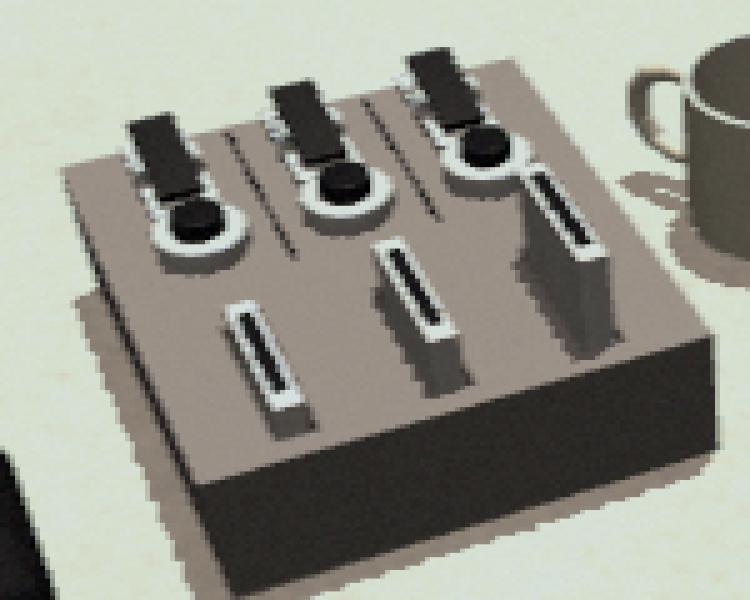

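View pics/si_c.png

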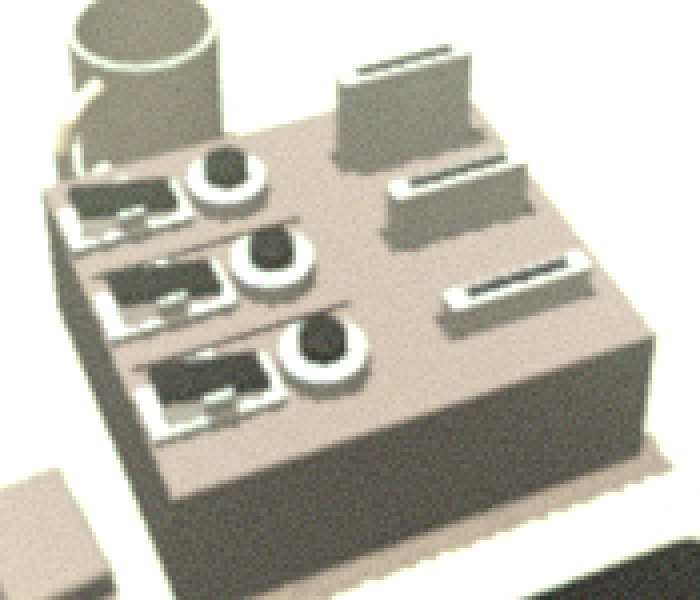

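Tallest drive: left lane (dock +y, next to the mug). Next I fit the dock pose from button tops and dock-top corners.

```bash
cat > h.py <<'E'
import numpy as np
def proj(p,P):
    T=np.linalg.inv(p['cam_to_world']);c=T[:3,:3]@np.asarray(P,float)+T[:3,3]
    s=c[:2]/c[2];s=s*(1+p['k1']*(s@s));return np.array([p['fx']*s[0]+p['cx'],p['fy']*s[1]+p['cy']])
def dock(d,P):
    x,y,a=d;c,s=np.cos(a),np.sin(a);return np.array([x+c*P[0]-s*P[1],y+s*P[0]+c*P[1],P[2]])
E
python3 - <<'E'
from h import *
from cell import ctrl
from scipy.optimize import least_squares
B=[(-30,y,100) for y in(-60,0,60)];C=[(110,-100,78),(110,100,78),(-110,100,78),(-110,-100,78)]
sc=[(195,211),(343,174),(487,138),(197,487),(712,337),(515,60),(65,170)]
obs=[('scene',P,(150+(u+.0)/5,150+v/4.2857)) for P,(u,v) in zip(B+C,sc)]
sd=[(318,322),(269,237),(223,157),(655,342),(45,190),(172,498)]
obs+=[('side',P,(225+u/4,205+v/4)) for P,(u,v) in zip(B+[C[0],C[2],C[3]],sd)]
cam={n:ctrl.camera_params(n) for n in('scene','side')}
f=lambda d:np.concatenate([proj(cam[n],dock(d,P))-o for n,P,o in obs])
for sel in(None,'scene','side'):
    g=lambda d:np.concatenate([proj(cam[n],dock(d,P))-o for n,P,o in obs if sel in(None,n)])
    r=least_squares(g,[550,-50,0]);print(sel,r.x);
    if sel is None: print(r.fun.reshape(-1,2).round(1))
    d=r.x
    if sel is None: D=d
for P in[(-30,60,100),(-98,60,100),(62,60,130),(-98,0,100),(0,0,0)]:print(P,dock(D,P))
E
```

```text
None [ 5.63456731e+02 -1.28378502e+02  1.46913373e-01]
[[-0.3 -0.9]
 [-0.2 -0.9]
 [-0.5 -0.7]
 [-0.9 -0.9]
 [ 0.1 -0.6]
 [-0.1 -1.4]
 [-1.3 -1.7]
 [ 1.3  1.2]
 [ 0.9 -0.2]
 [ 1.2 -0.4]
 [ 0.9 -2.1]
 [-0.3 -1.6]
 [-0.1 -0.8]]
scene [ 5.66409505e+02 -1.27917524e+02  1.49408733e-01]
side [ 5.62121068e+02 -1.29482083e+02  1.45995515e-01]
(-30, 60, 100) [524.99677509 -73.41640808 100.        ]
(-98, 60, 100) [457.72929646 -83.37061921 100.        ]
(62, 60, 130) [616.00571676 -59.94894595 130.        ]
(-98, 0, 100) [ 466.51242393 -142.72427682  100.        ]
(0, 0, 0) [ 563.45673137 -128.37850195    0.        ]
```

{"fn": "send_rows", "kwargs": {
  "commands": [
    [0,-53,69,0,-5],
    [0,-107,138,0,-10],
    [0,-160,207,0,-15],
    [0,-213,276,0,-20],
    [0,-267,345,0,-27.3]
  ]
}}

```text
clock: 0.65
eef_pos: [348.6, 404.2, 244.7]
tool_rot: [-3.141, 0.002, 1.722]
force: [2.0, 0.3, 0.5]
width: 12.4
```

```bash
cat >> h.py <<'E'
from scipy.spatial.transform import Rotation as Ro
def st(t=None):
    from cell import ctrl
    s=ctrl.read_state();R=Ro.from_euler('xyz',s['tool_rot']).as_matrix()
    print('t',s['clock'],'tcp',np.round(s['eef_pos'],1),'rot',np.round(s['tool_rot'],3),'F',np.round(s['force'],1),'w',round(s['width'],1),'q',np.round(s['qpos'],2))
    if t is not None: print('tool shift',(R.T@(np.array(t)-s['eef_pos'])).round(1))
    return s
E
python3 -c "
from h import *
st((500,-77,200));st((450,150,240))"
```

```text
t 0.65 tcp [348.6 404.2 244.7] rot [-3.141e+00  2.000e-03  1.722e+00] F [2.  0.3 0.5] w 12.4 q [-0.85  0.46 -0.09  1.84  0.06  0.84  0.75]
tool shift [-498.5   77.2   45.6]
t 0.65 tcp [348.6 404.2 244.7] rot [-3.141e+00  2.000e-03  1.722e+00] F [2.  0.3 0.5] w 12.4 q [-0.85  0.46 -0.09  1.84  0.06  0.84  0.75]
tool shift [-266.6   61.9    5.2]
```

{"fn": "send_rows", "kwargs": {
  "commands": [
    [0,-49,8,0,0],
    [0,-98,16,0,0],
    [0,-147,24,0,0],
    [0,-196,32,0,0],
    [0,-245,40,0,0]
  ]
}}

```text
clock: 1.15
eef_pos: [425.3, 166.3, 245.2]
tool_rot: [-3.141, 0.002, 1.722]
force: [1.4, 0.3, 0.1]
width: 0.4
```

{"fn": "send_rows", "kwargs": {
  "commands": [
    [0,-50,8,0,0],
    [0,-98,16,0,0],
    [0,-147,22,0,0],
    [0,-196,28,0,0],
    [0,-235,30,0,0]
  ]
}}

```text
clock: 1.65
eef_pos: [490.9, -64.8, 245.6]
tool_rot: [3.142, 0.003, 1.72]
force: [0.6, -0.7, -0.0]
width: 0.0
```

```bash
python3 -c "
from h import *
from cell import ctrl
import cv2
st((525,-73.4,130))
np.save('wp.npy',ctrl.camera_params('wrist')['cam_to_world'])
im=ctrl.get_image('wrist')[:,:,::-1];cv2.imwrite('pics/w1.png',im)
p=ctrl.camera_params('wrist');print(np.abs(p['cam_to_world']-np.load('wp.npy')).max())
D=[563.457,-128.379,.14691]
for P in[(-30,60,100),(-30,0,100),(-98,60,100)]:print(P,proj(p,dock(D,P)))"
```

```text
t 1.65 tcp [490.9 -64.8 245.6] rot [3.142e+00 3.000e-03 1.720e+00] F [ 0.6 -0.7 -0. ] w 0.0 q [ 0.09  0.41 -0.02  1.94  0.02  0.79  1.78]
tool shift [-13.2  32.4 115.6]
6.107105472233954
(-30, 60, 100) [315.48722924 217.25560862]
(-30, 0, 100) [255.73542485 217.34572625]
(-98, 60, 100) [314.78079882 149.20331106]
```

View pics/w1.png

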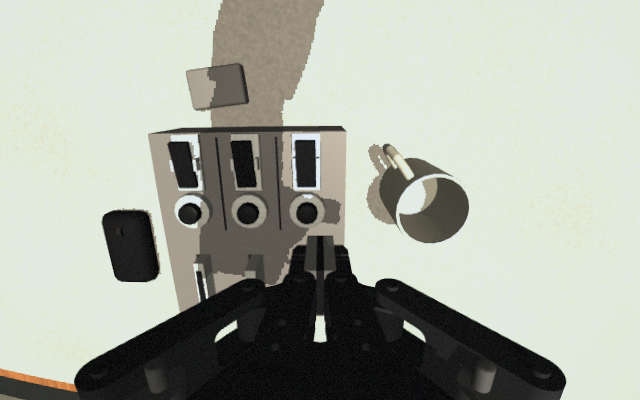

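The wrist view shows the rockers in the row at about y=160 and the buttons at about y=212. The left lane's button is at (307,212), next to the mug. The arm was still settling, so I'll retake it at rest.

```bash
python3 -c "
from h import *
from cell import ctrl
import cv2
ctrl.get_image('side')
a=ctrl.camera_params('wrist')['cam_to_world']
st((525,-73.4,130))
im=ctrl.get_image('wrist')[:,:,::-1];cv2.imwrite('pics/w2.png',im)
p=ctrl.camera_params('wrist');print(np.abs(p['cam_to_world']-a).max())
cv2.imwrite('pics/w2c.png',cv2.convertScaleAbs(cv2.resize(im[110:250,150:350],None,fx=4,fy=4,interpolation=3),alpha=1.3))
D=[563.457,-128.379,.14691]
for P in[(-30,60,100),(-30,0,100),(-30,-60,100),(-80,60,95),(-110,-100,78),(-110,100,78)]:
  q=proj(p,dock(D,P));print(P,q.round(1),((q-[150,110])*4).round())"
```

```text
t 1.75 tcp [490.9 -68.4 245.5] rot [-3.141  0.005  1.712] F [-1.  -0.   0.4] w -0.3 q [ 0.09  0.41 -0.02  1.94  0.02  0.79  1.78]
tool shift [ -9.1  33.1 115.5]
3.106070893584473
(-30, 60, 100) [307.  217.8] [628. 431.]
(-30, 0, 100) [247.2 217.7] [389. 431.]
(-30, -60, 100) [188.4 217.6] [154. 430.]
(-80, 60, 95) [306.5 167.5] [626. 230.]
(-110, -100, 78) [149.  135.6] [ -4. 103.]
(-110, 100, 78) [347.2 134.3] [789.  97.]
```

View pics/w2c.png

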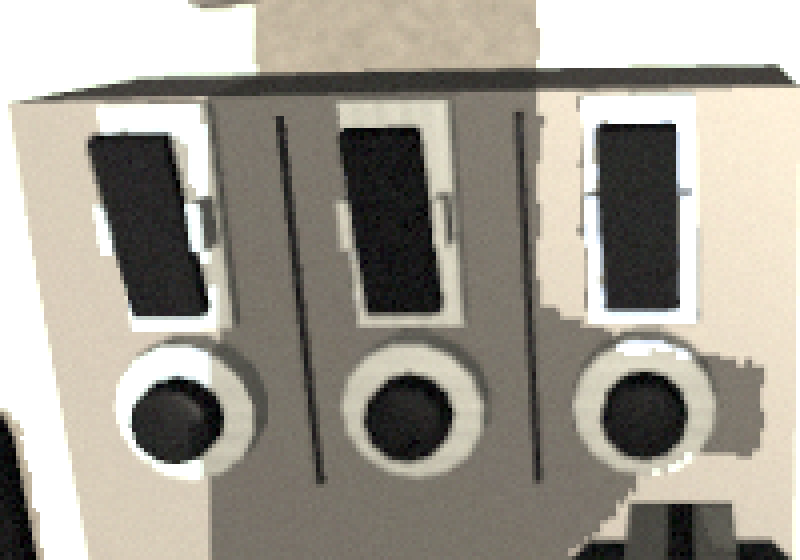

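{"fn": "send_rows", "kwargs": {
  "commands": [
    [0,-8,30,60,0],
    [0,-8,30,60,0],
    [0,-8,30,60,0],
    [0,-8,30,60,0]
  ]
}}

```text
clock: 2.2
eef_pos: [520.6, -67.1, 185.4]
tool_rot: [-3.14, 0.002, 1.718]
force: [-0.1, -0.7, 0.5]
width: 0.3
```

```bash
python3 -c "
from h import *
from cell import ctrl
import cv2
ctrl.get_image('side')
for i in range(2):
  st((525,-73.4,130))
  a=ctrl.camera_params('wrist')['cam_to_world']
  im=ctrl.get_image('wrist')[:,:,::-1]
  p=ctrl.camera_params('wrist');print((p['cam_to_world']-a)[:3,3].round(1),np.abs(p['cam_to_world']-a)[:3,:3].max())
cv2.imwrite('pics/w3.png',im)
cv2.imwrite('pics/w3c.png',cv2.convertScaleAbs(cv2.resize(im[60:260,200:440],None,fx=3,fy=3,interpolation=3),alpha=1.3))
D=[563.457,-128.379,.14691]
for P in[(-30,60,100),(-30,0,100),(-80,60,95)]:
  q=proj(p,dock(D,P));print(P,q.round(1),((q-[200,60])*3).round())
s=ctrl.read_state();R=Ro.from_euler('xyz',s['tool_rot']).as_matrix();q=proj(p,s['eef_pos']+R@[0,0,14]);print('tip',q,((q-[200,60])*3).round())
"
```

```text
t 2.25 tcp [521.  -67.4 186.1] rot [-3.141e+00  2.000e-03  1.718e+00] F [-0.6  0.5  0.3] w 0.1 q [ 0.09  0.53 -0.02  1.93  0.02  0.68  1.77]
tool shift [-6.4  3.1 56.1]
[ 0.1 -0.2  0.3] 0.0009233462430549566
t 2.3 tcp [521.2 -67.6 186.4] rot [3.141e+00 3.000e-03 1.717e+00] F [ 0.3 -0.3  0.5] w -0.3 q [ 0.09  0.53 -0.02  1.93  0.02  0.68  1.77]
tool shift [-6.1  2.9 56.5]
[ 0.1 -0.2  0.1] 0.00048696690649735475
(-30, 60, 100) [313.  209.3] [339. 448.]
(-30, 0, 100) [236.2 209.2] [109. 448.]
(-80, 60, 95) [312.6 143.9] [338. 252.]
tip [320.87552938 250.51255843] [363. 572.]
```

View pics/w3c.png

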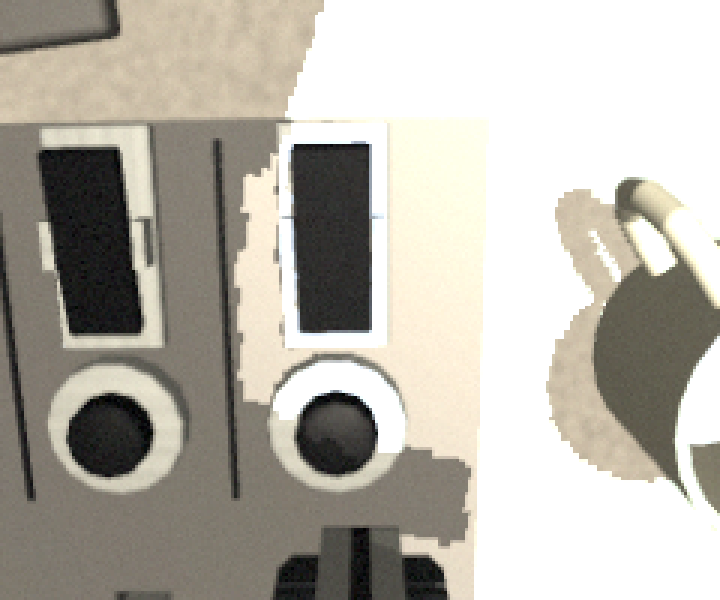

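{"fn": "send_rows", "kwargs": {
  "commands": [
    [0,-6.6,0.5,35,0],
    [0,-6.6,0.5,66,0],
    [0,-6.6,0.5,66,0],
    [0,-6.6,0.5,66,0]
  ]
}}

```text
clock: 2.75
eef_pos: [523.0, -74.2, 121.5]
tool_rot: [3.14, 0.003, 1.717]
force: [0.6, 0.6, 0.6]
width: 0.1
```

```bash
python3 -c "
from h import *
from cell import ctrl
import cv2
im=ctrl.get_image('side')[:,:,::-1]
st((522.5,-74,120))
cv2.imwrite('pics/s4c.png',cv2.convertScaleAbs(cv2.resize(im[150:350,225:425],None,fx=3,fy=3,interpolation=3),alpha=1.5))
im=ctrl.get_image('scene')[:,:,::-1]
cv2.imwrite('pics/c4c.png',cv2.convertScaleAbs(cv2.resize(im[100:290,150:340],None,fx=3,fy=3,interpolation=3),alpha=1.5))
"
```

```text
t 2.8 tcp [523.7 -74.3 122.2] rot [3.139e+00 3.000e-03 1.717e+00] F [-0.1  0.4  0.8] w 0.0 q [ 0.1   0.63 -0.02  1.97  0.03  0.53  1.78]
tool shift [ 0.5 -1.2  2.2]
```

View pics/s4c.png

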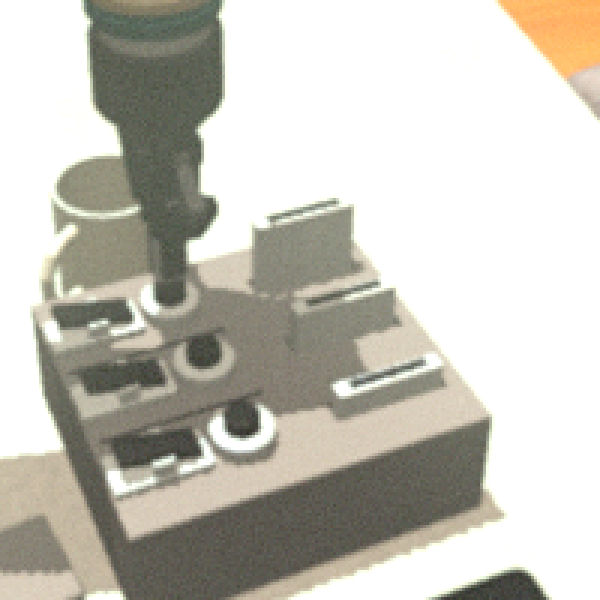

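View pics/c4c.png

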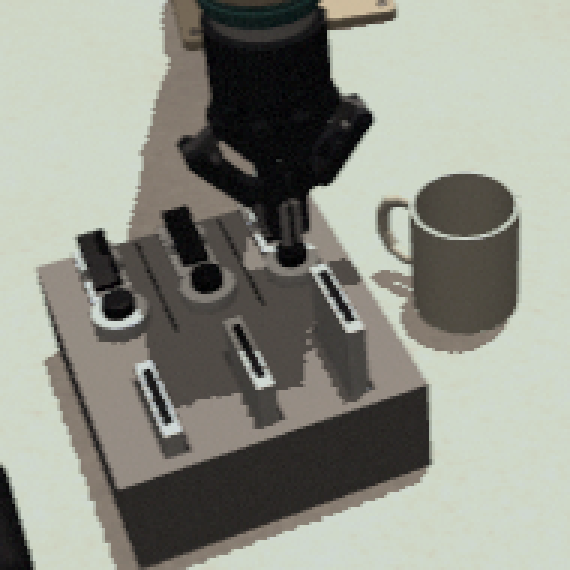

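The closed tips stand right over the left button in both views: side (168,285) and scene (290,245). I'm pressing now in small steps.

{"fn": "send_rows", "kwargs": {
  "commands": [
    [0,0,0,4,0],
    [0,0,0,8,0],
    [0,0,0,11,0],
    [0,0,0,13,0],
    [0,0,0,13,0]
  ]
}}

```text
clock: 3.35
eef_pos: [524.8, -74.4, 109.6]
tool_rot: [3.136, 0.004, 1.717]
force: [0.3, 0.4, 4.3]
width: 0.3
```

{"fn": "send_rows", "kwargs": {
  "commands": [
    [0,0,0,1.5,0],
    [0,0,0,3,0],
    [0,0,0,3,0]
  ]
}}

```text
clock: 3.65
eef_pos: [524.8, -74.4, 107.9]
tool_rot: [3.136, 0.004, 1.717]
force: [-2.8, 0.4, 16.8]
width: 0.3
```

The button is bottomed at 17 N. I'll hold it for a second.

{"fn": "send_rows", "kwargs": {
  "commands": [
    [0,0,0,1.5,0],
    [0,0,0,1.5,0],
    [0,0,0,1.5,0],
    [0,0,0,1.5,0],
    [0,0,0,1.5,0]
  ]
}}

```text
clock: 4.15
eef_pos: [524.9, -74.4, 107.9]
tool_rot: [3.135, 0.004, 1.717]
force: [-3.2, 0.6, 17.7]
width: -0.2
```

{"fn": "send_rows", "kwargs": {
  "commands": [
    [0,0,0,1.5,0],
    [0,0,0,1.5,0],
    [0,0,0,1.5,0],
    [0,0,0,1.5,0],
    [0,0,0,1.5,0]
  ]
}}

```text
clock: 4.65
eef_pos: [524.8, -74.4, 107.9]
tool_rot: [3.135, 0.004, 1.717]
force: [-1.8, 0.9, 17.4]
width: 0.1
```

{"fn": "send_rows", "kwargs": {
  "commands": [
    [0,0,0,1,0],
    [0,0,0,-5,0],
    [0,0,0,-15,0],
    [0,0,0,-28,0],
    [0,0,0,-28,0]
  ]
}}

```text
clock: 5.15
eef_pos: [525.5, -74.5, 137.5]
tool_rot: [3.133, 0.005, 1.717]
force: [0.7, 0.6, 0.3]
width: -0.1
```

```bash
python3 -c "
from h import *
from cell import ctrl
import cv2
im=ctrl.get_image('side')[:,:,::-1]
D=[560.98,-128.75,.14691]
P=dock(D,(-100,60,124));print(P);st(P)
cv2.imwrite('pics/s5c.png',cv2.convertScaleAbs(cv2.resize(im[150:350,225:425],None,fx=3,fy=3,interpolation=3),alpha=1.5))
"
```

```text
[453.27426066 -84.03452489 124.        ]
t 5.2 tcp [525.1 -74.4 136.8] rot [3.133 0.005 1.717] F [ 0.6 -0.8 -0.3] w -0.0 q [ 0.1   0.61 -0.02  1.96  0.02  0.56  1.78]
tool shift [  1.  -72.6  12.2]
```

View pics/s5c.png

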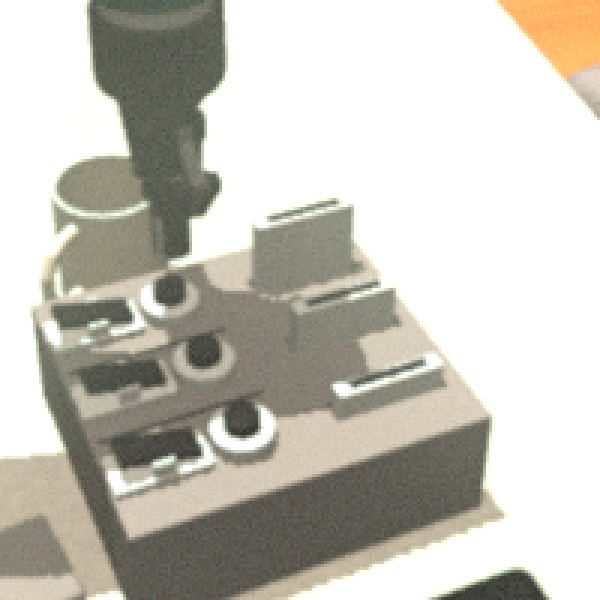

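The left button at (170,290) is out again. Next I move above the rocker's outer half.

{"fn": "send_rows", "kwargs": {
  "commands": [
    [0,1,-36,-3,0],
    [0,1,-72.5,-3,0],
    [0,1,-72.5,12,0],
    [0,1,-72.5,12,0],
    [0,1,-72.5,12,0]
  ]
}}

```text
clock: 5.7
eef_pos: [454.0, -83.9, 124.1]
tool_rot: [3.133, 0.004, 1.717]
force: [0.8, 0.8, 0.5]
width: 0.2
```

```bash
python3 -c "
from h import *
from cell import ctrl
import cv2
im=ctrl.get_image('side')[:,:,::-1]
st((453.3,-84,106))
cv2.imwrite('pics/s6c.png',cv2.convertScaleAbs(cv2.resize(im[150:350,205:405],None,fx=3,fy=3,interpolation=3),alpha=1.5))
"
```

```text
t 5.75 tcp [454.4 -83.9 124.3] rot [3.133 0.005 1.717] F [-0.1  0.8  0. ] w 0.2 q [ 0.13  0.57 -0.02  2.15  0.03  0.42  1.8 ]
tool shift [ 0.1 -1.2 18.3]
```

View pics/s6c.png

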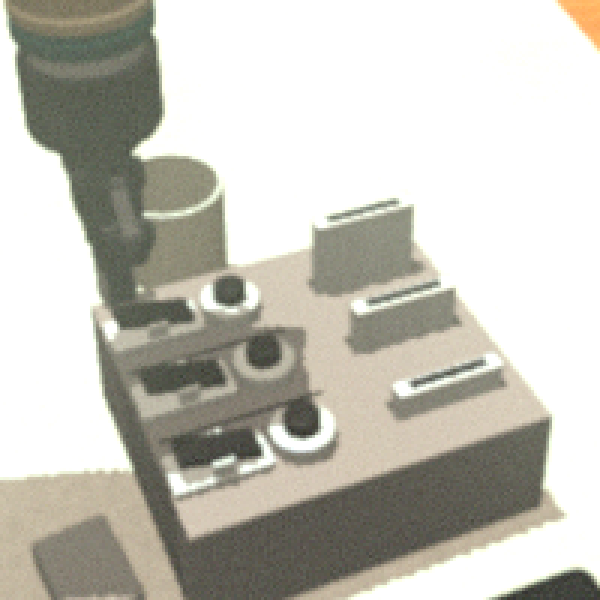

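The tips are over the outer half of the left rocker at (125,300). I'll press down.

{"fn": "send_rows", "kwargs": {
  "commands": [
    [0,0,0,6,0],
    [0,0,0,10,0],
    [0,0,0,13,0],
    [0,0,0,16,0],
    [0,0,0,16,0]
  ]
}}

```text
clock: 6.25
eef_pos: [454.0, -83.9, 107.9]
tool_rot: [3.134, 0.004, 1.717]
force: [-1.2, -0.1, 0.3]
width: 0.1
```

{"fn": "send_rows", "kwargs": {
  "commands": [
    [0,0,0,1,0],
    [0,0,0,2,0],
    [0,0,0,2,0]
  ]
}}

```text
clock: 6.55
eef_pos: [454.1, -84.0, 107.0]
tool_rot: [3.133, 0.005, 1.717]
force: [-3.0, -0.1, 16.8]
width: -0.1
```

{"fn": "send_rows", "kwargs": {
  "commands": [
    [0,0,0,2,0],
    [0,0,0,2.5,0],
    [0,0,0,2.5,0],
    [0,0,0,2.5,0]
  ]
}}

```text
clock: 6.95
eef_pos: [454.2, -84.0, 106.6]
tool_rot: [3.132, 0.005, 1.717]
force: [-6.4, 1.3, 30.3]
width: 0.0
```

{"fn": "send_rows", "kwargs": {
  "commands": [
    [0,0,0,-10,0],
    [0,0,0,-50,0],
    [0,0,-45,-95,0],
    [0,0,-45,-95,0],
    [0,0,-45,-95,0]
  ]
}}

```text
clock: 7.45
eef_pos: [408.2, -90.6, 202.5]
tool_rot: [3.129, 0.006, 1.716]
force: [1.2, 0.5, -0.4]
width: -0.2
```

```bash
python3 -c "
from h import *
from cell import ctrl
import cv2
im=ctrl.get_image('side')[:,:,::-1];st()
cv2.imwrite('pics/s7c.png',cv2.convertScaleAbs(cv2.resize(im[205:355,225:400],None,fx=4,fy=4,interpolation=3),alpha=1.6))
im=ctrl.get_image('scene')[:,:,::-1]
cv2.imwrite('pics/c7c.png',cv2.convertScaleAbs(cv2.resize(im[150:290,150:300],None,fx=5,fy=4.285,interpolation=3),alpha=1.6))
"
```

```text
t 7.5 tcp [409.2 -90.3 201.6] rot [3.13  0.006 1.717] F [-0.4  0.7 -0.1] w 0.1 q [ 0.17  0.37 -0.03  2.19  0.02  0.57  1.84]
```

View pics/s7c.png

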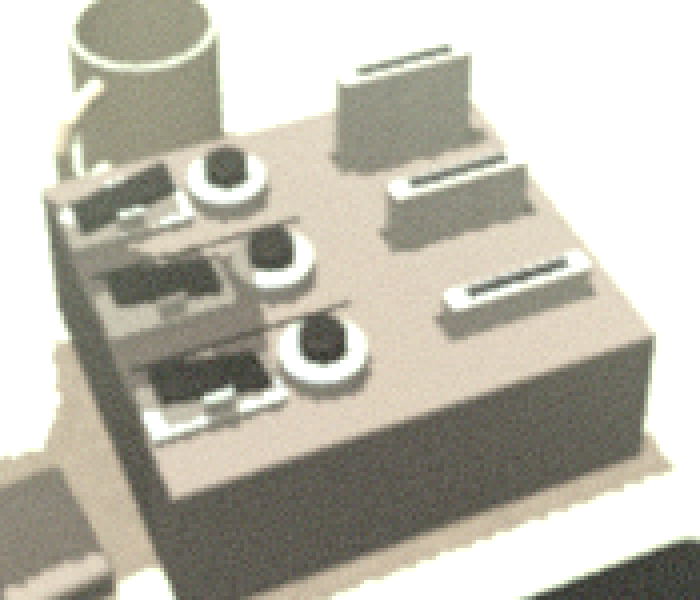

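View pics/c7c.png

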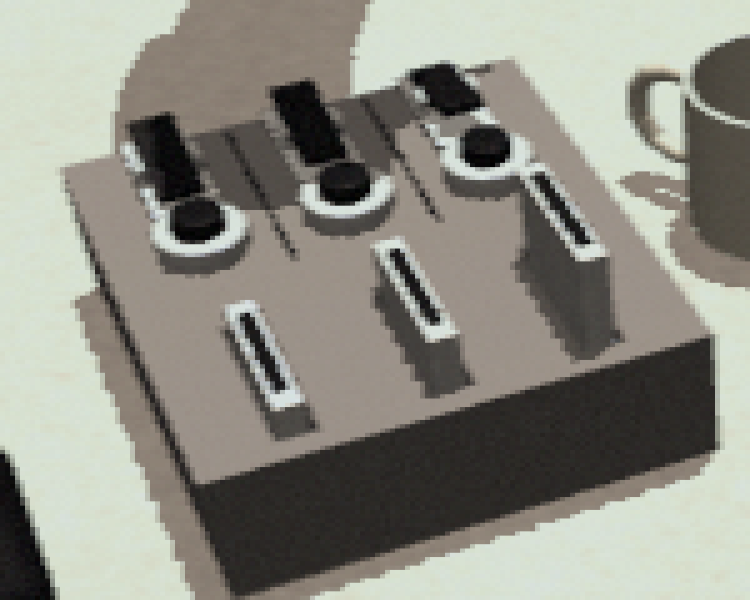

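The left rocker has visibly tipped to off and nothing else has changed. I'll check its angle with a projection overlay.

```bash
python3 -c "
from h import *
from cell import ctrl
import cv2
D=[562,-128.6,.14691];im0=cv2.imread('pics/s7c.png')[130:270,30:230];im1=cv2.imread('pics/c7c.png')[30:170,370:570]
p=ctrl.camera_params('side');o=[]
for a in(.22,.12):
  for n,f,off,c,im in(('side',(4,4),(225,205),(30,130),im0),('scene',(5,4.285),(150,150),(370,30),im1)):
    p=ctrl.camera_params(n);m=cv2.resize(im,None,fx=2,fy=2)
    q=[]
    for s,w in((-24,-9.5),(24,-9.5),(24,9.5),(-24,9.5)):
      P=(-80+s*np.cos(a)-3*np.sin(a),60+w,93+s*np.sin(a)+3*np.cos(a))
      q.append(((proj(p,dock(D,P))-off)*f-c)*2)
    cv2.polylines(m,[np.int32(q)],True,(0,0,255),1);o.append(m)
cv2.imwrite('pics/ov.png',np.vstack([np.hstack(o[:2]),np.hstack(o[2:])]))
"
```

```text
(no output)
```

View pics/ov.png

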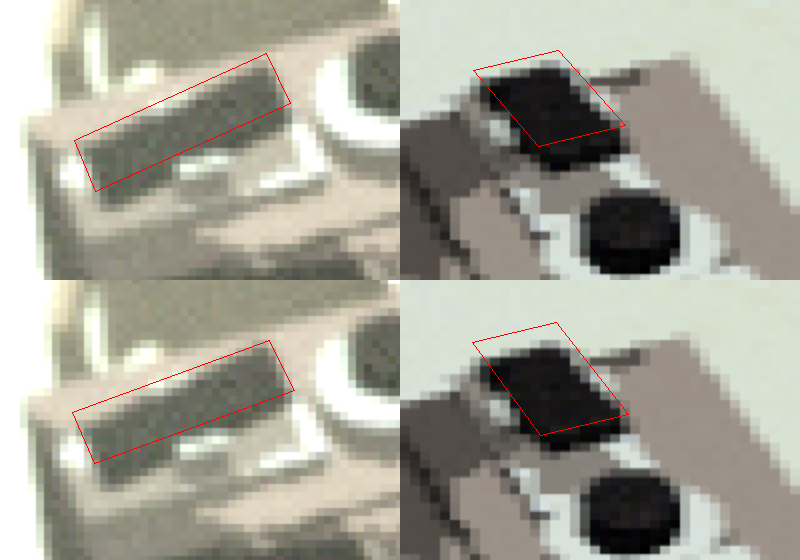

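The overlay matches the fully-off tilt: the edge slope is about 0.43, against 0.455 predicted at full and 0.37 at 0.1 rad short. The hard stop at 30 N agrees. Handing in.

```bash
python3 -c "
from cell import ctrl
print(ctrl.finish_job())"
```

```text
the job is handed in; nothing more can be done
None
```

The tallest drive, in the left lane beside the mug, should now be offline: I pressed its button, let it go, switched off its rocker and handed the job in. No verdict was reported.

- **Button:** with closed fingertips I pressed it fully in, to a stop at about 17 N, and held it for more than a second. The side picture taken afterwards showed it out again.
- **Rocker:** I pressed the half farther from the drives down to a hard stop at about 30 N, then backed the arm away clear of everything.
- **Last checks:** the final scene and side pictures show the left rocker tipped to off. Its edge slope was about 0.43, against 0.455 predicted for fully off and 0.37 for 0.1 rad short. The other rockers, the buttons and the drives look unchanged, and I saw no movement of the mug, mouse or card case, though the crops cut them off.
- **Disagreement:** the wrist camera put the dock about 3.7 mm nearer the robot than the fixed-camera fit. I aimed about 2.5 mm nearer as a compromise, and both presses landed where intended.

The robot's clock read about 7.5 s at the last reading, well under the 32 s limit.

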